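# Shut the marked gas valve under the sliding cover

## Task

On the lab bench, push the white cover of the gas valve box aside along its rails until it is fully open and the two valve handles underneath are revealed. Then push the orange handle with the white band round a quarter turn until it is fully shut, and leave the cover open. Do not move the blue handle, and do not lift or disturb the things standing around the box.

Things in the scene. Friction and masses are not known exactly. Their poses are not given: they have to be found in the camera images.
- valve_box: Low grey and aluminium box fixed to the bench, 200 (x) by 500 (y) by 28 mm high. Origin: centre of its underside. Its x axis points away from the robot, y (long side) to the robot's left, yawed up to 0.2 rad. Half at -y: open well, 158 by 244 mm inside, floor 8 mm above the bench, walls 28 mm high and 6 mm thick, holding two valves. Half at +y: flat deck 28 mm high, onto which the cover slides.
- cover (a joint): Slide of the white hood-like cover along the box's +y, in m: 0 = shut over the well, handles hidden (starts at 0 to 0.03); 0.24 = fully open at its stop, over the deck. It cannot be lifted, stays where left and takes about 3 N. 190 (x) by 250 (y) mm, top 84 mm above the bench, end plates 58 to 84 mm above the bench, long side skirts down to 10 mm.
- cover_face (a point): Centre of the outer face of the cover's end plate at the box's -y end, 71 mm above the bench: the flat face, 180 mm wide and 26 mm high, to push towards the box's +y. Moves with the cover. The handles under the cover end at 50 mm above the bench, so a finger above that passes over them.
- orange_lever (a joint): Angle of the marked handle, orange with a white band, in rad: 0 = open, pointing along the box's -x from its pivot; 1.57 = fully shut at its stop, pointing along the box's +y (clockwise from above). Starts at 0 to 0.35, stays where left, needs about 3 N at 45 mm. A level bar 16 mm wide, 36 to 50 mm above the bench, reaching 65 mm from the pivot; hub radius 12 mm.
- orange_pivot (a point): Point on the vertical pivot axis of the orange handle, 43 mm above the bench. The two valves stand 110 mm apart along the box's y, at box y -190 and -80 mm, box x about 30 mm; which is orange varies. Brass and copper pipes run along the box's x under each handle, up to 33 mm above the bench.
- orange_grip (a point): Point in the middle of the orange handle's bar, 45 mm from its pivot, on the white band, 43 mm above the bench. Moves with the handle.
- blue_lever (a joint): Angle of the plain blue handle, the same kind of valve (0 = open, 1.57 = shut), starts at 0 to 0.3; to be left as it is.
- blue_pivot (a point): Point on the vertical pivot axis of the blue handle, 43 mm above the bench.
- blue_grip (a point): Point in the middle of the blue handle's bar, 45 mm from its pivot, 43 mm above the bench.
- tube_rack: Loose white wire rack of capped tubes, 200 by 90 mm, 102 mm high, upright beside one end of the box. Origin: centre of its underside.
- sharps_tub: Loose yellow open tub, 180 by 100 mm, 110 mm high, beside the other end of the box. Origin: centre of its underside.
- reagent_bottle: Loose brown bottle with a blue cap, 64 mm across, 150 mm high, standing beyond the box. Origin: centre of its underside.
- specimen_jar: Loose clear jar with an orange lid, 48 mm across, 60 mm high, standing between the robot and the box. Origin: centre of its underside.

How it is judged:
By the outcome, as a careful person would: the job done as asked, in the order asked, and still so for the second after the job is handed in, with the robot touching nothing.
It also fails if it takes over 51 s, if anything falls off the work surface, if the arm or the gripper's body presses on something with over 40 N, if the wrist force passes 120 N, or if a joint passes its speed limit or range.

## Robot

A 6-joint arm with a two-finger parallel gripper is mounted at the origin on the work surface. World frame = base frame: x ahead of the robot, y to its left, z up, the work surface at z = 0. Lengths are in m, angles in rad, forces in N, time in s.
With the tool pointing down it reaches from about 0.35 to 0.725 m from the base axis. Payload 6 kg.
Tool frame: the origin (TCP) lies on the mounting face of the last link; the fingertips stand 173 mm ahead of it and the grasp point (between the pads) lies 155 mm ahead of it (arm.tcp_to_tips is the distance from the TCP to the fingertips, in m); z points along the fingers, y is the line along which they close (so a half turn about z gives the same grasp; the last joint's range is limited). The gripper opens to 85 mm and grips with 20 to 120 N. Pads are 22 mm wide; open, the fingers measure 114 mm over their backs; the gripper's body (76 mm by 85 mm) begins 54 mm behind the grasp point. The pads swing forward as they close: fully open they stand 13 mm farther back than shut.
Start: joints at [1.49, 0.04, 0.085, 0, -1.615, -0.334], TCP at [0.242, 0.549, 0.405] pointing down, gripper open.
Joint ranges: [-2.56, 2.56], [-1.29, 2.01], [-1.08, 1.49], [-3.29, 1.98], [-2.81, -0.18], [-2.99, 2.99]. Speed limits (rad/s): [2.57, 2.57, 3.01, 3.14, 3.14, 3.14].

## Interface

Orientations are given as a unit quaternion [w, x, y, z].
In Python, from station import arm gives the robot as it stands.
- The arm moves only by the tool carry_out, never from a script. Its argument "motion" is a list of rows, each a list of 6 numbers: the shift along the tool's x, y, z in cm, then the turn, a rotation vector about the tool's x, y, z in degrees. In form: [[dx, dy, dz, ax, ay, az], ...]. A call has 1 to 5 rows; each row is the pose to reach, as a shift and turn from the pose commanded when the call began, along the tool's axes at that moment; what a row does not reach only later rows make up. A row lasts 1/12 s, in which the tool goes at most 41.7 mm and 7.16 degrees, less where a joint would pass 70% of its speed; a pose out of reach is approached as far as the arm can. A call with a gripper value outside its range is refused whole. "grip" is the gripper's target within -1 to 1 (fully open at 1, half-way at 0, shut at -1), set as the call begins (left out, the last holds). The fingers move at their own pace and stop on an object; "force" is the grip in N (left out, the last holds). Time passes only in rows, so rows that repeat a pose let the fingers close. It gives the time, the measured TCP pose, the force, the opening and the grip force at its end, in the units of the state.
- arm.read_state(): the state, without advancing time (a new reading comes with each control period).
- arm.camera(name): name is "scene" or "top" or "wrist"; returns a dict with "image" (420x560x3 uint8, red, green, blue), "K" (3x3 intrinsics, pixels), "dist_coeffs" ([k1, k2, p1, p2, k3] as OpenCV has them; the pictures are not rectified), "T" (4x4, takes a point from camera to world coordinates); the wrist camera has in their place "mount" (4x4, takes a point from camera to tool coordinates, whose origin is the TCP and whose axes are the flange's). Camera axes: x right, y down, z forward; pixel columns grow to the right and rows downward; lengths in m; the calibration is good to about 2 mm. A picture is of the moment at which its call begins: read the wrist's pose just before it. There is no depth.
- arm.job_done(): hands the job in; it is judged then, once.
The state is a dict: "time": time; "qpos": joint angles; "dq": joint speeds; "joint_efforts": joint torques, N m; "tcp_pos": TCP position; "orientation": TCP orientation; "force": force on the tool from outside, world axes, zero at the start; "moment": the same for the moment, N m; "width": finger opening in m; "grasp_force": force on a finger pad.
Only numpy, scipy, OpenCV 4.12 (cv2) and the standard library are available. Lean on these libraries where they do the work, as an engineer would, in place of code of your own. Each camera call takes 0.05 s, during which the arm holds its last target. There are 200 camera calls.

## Working session

There is one attempt and no reset: what is moved stays moved. The work goes in short steps, Python scripts to look and compute and a tool call to move; the robot and the scene stay as the last step left them, time stands still between calls to the robot, and variables do not carry over. Pictures are saved under pics/ and viewed, at most 10 in all, crops included, and the job is handed in when it is done.

Besides the shell and the picture viewer there is one more tool, called as name(argument=value, ...), one argument or row to a line, values as JSON. carry_out: Moves the arm, as the interface text tells. Its arguments: {"type":"object","properties":{"motion":{"type":"array"},"grip":{"type":"number"},"force":{"type":"number"}},"required":["motion"]}

```bash
mkdir -p pics; ls; python3 - <<'E'
from station import arm
import cv2, numpy as np
s=arm.read_state(); print(s)
for n in("top","scene"):
    c=arm.camera(n); cv2.imwrite(f"pics/{n}0.png",c["image"][:,:,::-1]); print(n,c["K"],c["dist_coeffs"],np.round(c["T"],3))
E
```

```text
pics
{'time': 0.0, 'qpos': array([ 1.48969236e+00,  4.08190288e-02,  8.38117162e-02, -4.65912837e-04,
       -1.61554466e+00, -3.33689999e-01]), 'dq': array([-1.49501860e-03,  9.00801561e-05, -4.27422281e-04,  1.61457649e-03,
        1.61902102e-03,  1.22062004e-03]), 'joint_efforts': array([ 7.84517597e-04, -3.68199492e+01,  3.47403145e+01,  6.93196580e+00,
       -5.44515759e-03,  2.58108611e-05]), 'tcp_pos': array([0.24170179, 0.54913256, 0.40367458]), 'orientation': array([ 9.00146899e-04,  9.78571925e-01, -2.05903283e-01, -1.20310167e-04]), 'force': array([-0.05705259,  0.35774066,  0.65555544]), 'moment': array([ 0.00880247, -0.0074167 ,  0.00579394]), 'grasp_force': 0.0, 'width': 0.08542771930620907}
top [[402.55300668   0.         280.89219992]
 [  0.         402.55300668 207.85765567]
 [  0.           0.           1.        ]] [0.03183795 0.         0.         0.         0.        ] [[ 0.02  -0.986  0.164  0.336]
 [-1.    -0.023 -0.016  0.011]
 [ 0.02  -0.164 -0.986  1.47 ]
 [ 0.     0.     0.     1.   ]]
scene [[411.87756186   0.         276.01739858]
 [  0.         411.87756186 207.56317821]
 [  0.           0.           1.        ]] [0.04154087 0.         0.         0.         0.        ] [[ 0.841  0.365 -0.4    1.062]
 [ 0.541 -0.551  0.636 -0.803]
 [ 0.012 -0.751 -0.66   0.911]
 [ 0.     0.     0.     1.   ]]
```

View pics/top0.png

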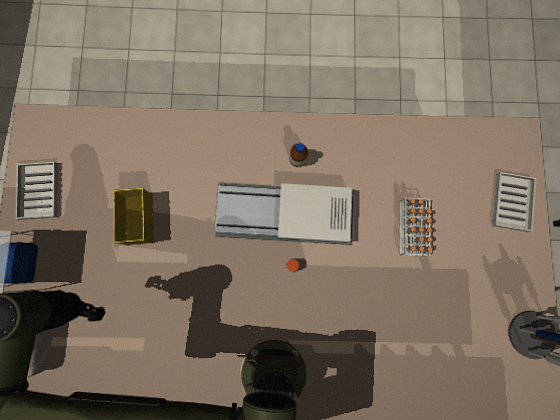

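View pics/scene0.png

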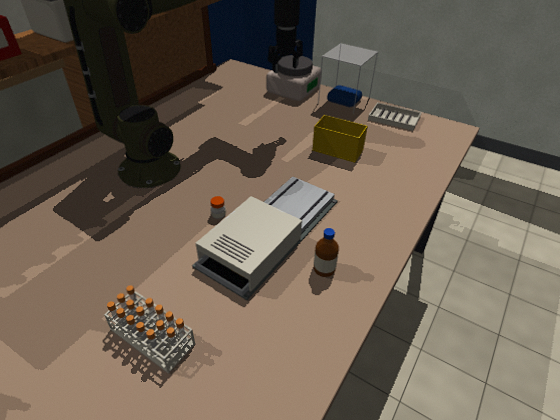

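The top view shows the box from about column 216 to 357. The white cover is at columns 279–354, rows 184–243, with the jar at (293,265), bottle at (299,152), tub at (132,216) and rack at (418,227).

```bash
cat > h.py <<'E'
from station import arm
import cv2, numpy as np
from scipy.spatial.transform import Rotation as R
def cam(n):
    if n=="wrist":
        s=arm.read_state(); c=arm.camera(n)
        T=np.eye(4); T[:3,:3]=R.from_quat(s["orientation"],scalar_first=True).as_matrix(); T[:3,3]=s["tcp_pos"]
        c["T"]=T@c["mount"]
    else: c=arm.camera(n)
    return c
def ray(c,px,z):
    p=cv2.undistortPoints(np.array(px,float).reshape(-1,1,2),c["K"],c["dist_coeffs"])[:,0]
    d=np.c_[p,np.ones(len(p))]@c["T"][:3,:3].T; o=c["T"][:3,3]
    return o+d*((z-o[2])/d[:,2])[:,None]
def totool(v):  # world vector -> tool cm
    s=arm.read_state(); return R.from_quat(s["orientation"],scalar_first=True).inv().apply(v)*100
E
python3 - <<'E'
from h import *
np.set_printoptions(precision=4,suppress=True)
c=cam("top"); im=c["image"]; hsv=cv2.cvtColor(im,cv2.COLOR_RGB2HSV)
print(im[210,300],hsv[210,300],hsv[210,230],hsv[300,150])
m=((hsv[...,2]>150)&(hsv[...,1]<50)).astype(np.uint8)
m[:150]=0;m[260:]=0;m[:,:200]=0;m[:,380:]=0
cs,_=cv2.findContours(cv2.morphologyEx(m,cv2.MORPH_CLOSE,np.ones((7,7))),cv2.RETR_EXTERNAL,cv2.CHAIN_APPROX_NONE)
for k in cs:
    if cv2.contourArea(k)<300: continue
    r=cv2.minAreaRect(k); b=cv2.boxPoints(r); w=ray(c,b,.084)
    print(r,b.tolist(),"\n",w,np.linalg.norm(np.diff(w,axis=0),axis=1),w.mean(0))
a=cv2.resize(im[165:285,200:400],None,fx=4,fy=4,interpolation=cv2.INTER_CUBIC)
cv2.imwrite("pics/crop.png",a[:,:,::-1])
# others
def blob(n,mask,z):
    mask=mask.astype(np.uint8); k,l,st,ce=cv2.connectedComponentsWithStats(mask)
    for i in range(1,k):
        if st[i,4]>25:print(n,st[i],ray(c,ce[i],z))
reg=np.zeros(im.shape[:2],bool);reg[130:285,100:450]=1
H,S,V=hsv[...,0],hsv[...,1],hsv[...,2]
blob("orange",reg&(H<12)&(S>180)&(V>100),.06)
blob("yellow",reg&(H>20)&(H<32)&(S>180)&(V>60),.11)
E
```

```text
[183 177 162] [ 21  29 183] [ 60   2 165] [ 15  67 140]
((283.41546630859375, 209.82440185546875), (134.74705505371094, 53.911563873291016), 3.6522228717803955) [[214.461669921875, 232.43373107910156], [217.8958740234375, 178.6316680908203], [352.3692626953125, 187.21507263183594], [348.93505859375, 241.0171356201172]] 
 [[ 0.4759  0.2156  0.084 ]
 [ 0.6661  0.2126  0.084 ]
 [ 0.6469 -0.262   0.084 ]
 [ 0.4566 -0.2485  0.084 ]] [0.1902 0.475  0.1908] [ 0.5614 -0.0206  0.084 ]
orange [287 259  12  12 110] [[ 0.3722 -0.0559  0.06  ]]
yellow [114 189  30  31 330] [[0.5783 0.495  0.11  ]]
yellow [130 228  11  14  53] [[0.4604 0.4753 0.11  ]]
```

View pics/crop.png

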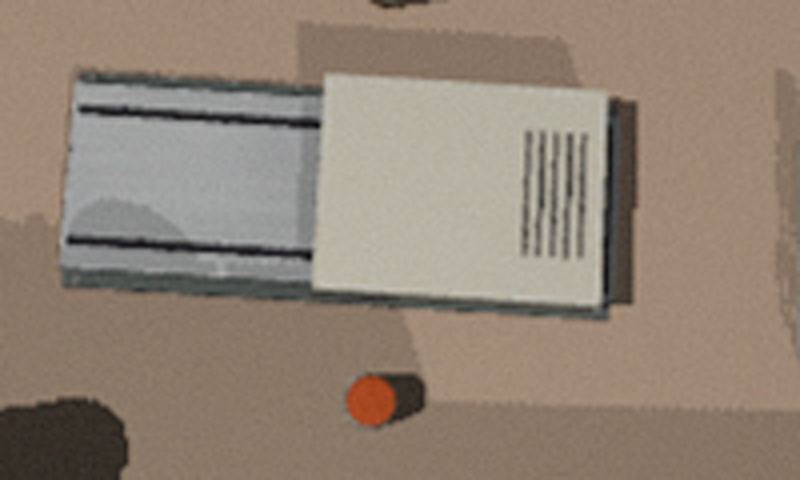

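The crop shows the cover-top corners at crop pixels (324,73), (608,92), (603,305) and (313,289). The box's near edge runs from (63,286) to (607,318).

```bash
python3 - <<'E'
from h import *
np.set_printoptions(precision=4,suppress=True)
c=cam("top")
f=lambda L:np.array(L)/4+[200-.4,165-.4]
w=ray(c,f([(324,73),(608,92),(603,305),(313,289)]),.084)
b=ray(c,f([(78,72),(63,286),(607,318)]),.028)
print(w,"\n",b)
# angle of box y axis
for a,d in((w[1],w[0]),(w[2],w[3]),(b[2],b[1])):
    v=d-a; print("yaw",np.arctan2(-v[0],v[1]),np.linalg.norm(v))
print("yaw short",[np.arctan2(v[1],v[0]) for v in (w[1]-w[2],w[0]-w[3],b[0]-b[1])])
print("cover c",w.mean(0), "box c",(b[0]+b[2])/2, "face",(w[1]+w[2])/2)
print("rack",ray(c,[(403,199),(433,199),(436,255),(402,255)],.1))
E
```

```text
[[ 0.6564 -0.0084  0.084 ]
 [ 0.6454 -0.2593  0.084 ]
 [ 0.4573 -0.2534  0.084 ]
 [ 0.4655 -0.0028  0.084 ]] 
 [[ 0.6647  0.2157  0.028 ]
 [ 0.4685  0.2201  0.028 ]
 [ 0.4506 -0.2675  0.028 ]]
yaw -0.04388646192810402 0.25116139097680595
yaw -0.032626565021135694 0.25067917754627755
yaw -0.03668735495795365 0.4879720503429616
yaw short [np.float64(-0.031614335361448045), np.float64(-0.02918869359146284), np.float64(-0.02261927158451545)]
cover c [ 0.5562 -0.131   0.084 ] box c [ 0.5576 -0.0259  0.028 ] face [ 0.5514 -0.2563  0.084 ]
rack [[ 0.6056 -0.4346  0.1   ]
 [ 0.6081 -0.5388  0.1   ]
 [ 0.4147 -0.5406  0.1   ]
 [ 0.4119 -0.4253  0.1   ]]
```

```bash
cat >> h.py <<'E'
def goal(x,y,ztip,yaw=-0.035):
    s=arm.read_state(); r=R.from_quat(s["orientation"],scalar_first=True)
    t=np.array([x,y,ztip+arm.tcp_to_tips]); d=r.inv().apply(t-s["tcp_pos"])*100
    cy,sy=np.cos(yaw),np.sin(yaw); G=R.from_matrix(np.array([[cy,sy,0],[sy,-cy,0],[0,0,-1]]))
    print("row",np.round(d,2),np.round((r.inv()*G).as_rotvec(degrees=True),2),"F",np.round(s["force"],1),"t",s["time"],"q",np.round(s["qpos"],2))
E
python3 -c "
from h import *
goal(.545,-.31,.2)"
```

```text
row [62.38 66.4   3.15] [  0.07   0.   -21.76] F [ 0.5 -0.1 -0.1] t 0.2 q [ 1.49  0.04  0.08 -0.   -1.62 -0.33]
```

carry_out(
  motion=[
    [62.4,66.4,3,0,0,-22],
    [62.4,66.4,3,0,0,-22],
    [62.4,66.4,3,0,0,-22],
    [62.4,66.4,3,0,0,-22],
    [62.4,66.4,3,0,0,-22],
  ],
  grip=-1,
  force=30,
)

```text
time: 0.62
tcp_pos: [0.3113, 0.351, 0.3975]
orientation: [0.0, 1.0, -0.015, -0.0]
force: [1.9, 0.2, 0.4]
width: 0.0254
grasp_force: 0.0
```

```bash
python3 -c "
from h import *
goal(.545,-.31,.2)"
```

```text
row [25.29 65.39  2.42] [0.01 0.   0.34] F [1.9 0.2 0.4] t 0.6167 q [ 1.28 -0.32 -0.25  0.   -1.64  0.26]
```

carry_out(
  motion=[
    [25,65,2.4,0,0,0],
    [25,65,2.4,0,0,0],
    [25,65,2.4,0,0,0],
    [25,65,2.4,0,0,0],
    [25,65,2.4,0,0,0],
  ],
)

```text
time: 1.03
tcp_pos: [0.3797, 0.1542, 0.3908]
orientation: [-0.0, 1.0, -0.015, 0.0]
force: [1.3, 0.1, -0.3]
width: -0.0002
grasp_force: 0.0
```

```bash
python3 -c "
from h import *
goal(.545,-.31,.2)"
```

```text
row [17.91 45.91  1.71] [-0.06 -0.04  0.29] F [ 1.3  0.1 -0.3] t 1.0333 q [ 0.89 -0.49 -0.39 -0.   -1.67  0.66]
```

carry_out(
  motion=[
    [17.9,46,1.7,0,0,0],
    [17.9,46,1.7,0,0,0],
    [17.9,46,1.7,0,0,0],
    [17.9,46,1.7,0,0,0],
    [17.9,46,1.7,0,0,0],
  ],
)

```text
time: 1.45
tcp_pos: [0.4493, -0.0423, 0.3837]
orientation: [-0.0, 1.0, -0.015, 0.001]
force: [1.0, 1.2, 1.1]
width: 0.0001
grasp_force: 0.0
```

carry_out(
  motion=[
    [11,28,1,0,0,0],
    [11,28,1,0,0,0],
    [11,28,1,0,0,0],
    [11,28,1,0,0,0],
    [11,28,1,0,0,0],
  ],
)

```text
time: 1.87
tcp_pos: [0.5196, -0.2384, 0.3763]
orientation: [-0.0, 1.0, -0.016, -0.0]
force: [0.8, 2.1, 0.9]
width: 0.0
grasp_force: 0.0
```

```bash
python3 -c "
from h import *
goal(.547,-.305,.2)"
```

```text
row [2.94 6.57 0.29] [-0.    0.    0.22] F [0.8 2.1 0.9] t 1.8667 q [-0.08 -0.04 -0.04 -0.   -1.56  1.62]
```

carry_out(
  motion=[
    [3,6.6,0.3,0,0,0],
    [3,6.6,0.3,0,0,0],
    [3,6.6,4.3,0,0,0],
    [3,6.6,8.3,0,0,0],
    [3,6.6,12,0,0,0],
  ],
)

```text
time: 2.28
tcp_pos: [0.5471, -0.3037, 0.2541]
orientation: [-0.0, 1.0, -0.016, -0.0]
force: [0.3, 0.5, -1.2]
width: 0.0
grasp_force: 0.0
```

```bash
python3 -c "
from h import *
goal(.547,-.305,.066)
c=cam('scene');cv2.imwrite('pics/s1.png',c['image'][:,:,::-1])"
```

```text
row [-0.01  0.13  1.47] [-0.04  0.03  0.15] F [ 0.3  0.5 -1.2] t 2.2833 q [-0.19  0.14 -0.08 -0.   -1.35  1.73]
```

View pics/s1.png

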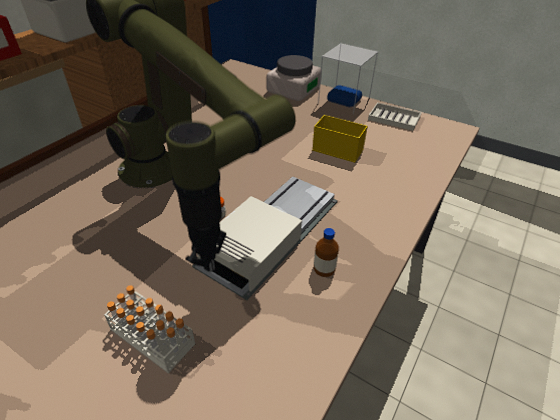

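The finger appears at pixel (207,265), just in front of the cover's end. I'll check its x against a projection.

```bash
python3 -c "
from h import *
c=cam('scene')
T=np.linalg.inv(c['T'])
for p in [(.547,-.305,.081),(.551,-.256,.084),(.4573,-.2534,.084),(.6454,-.2593,.084),(.547,-.305,.254)]:
    print(p,cv2.projectPoints(np.array([p]),cv2.Rodrigues(T[:3,:3])[0],T[:3,3],c['K'],c['dist_coeffs'])[0].ravel())
cv2.imwrite('pics/s2.png',cv2.resize(c['image'][150:310,150:310],None,fx=3.6,fy=3.6,interpolation=cv2.INTER_CUBIC)[:,:,::-1])"
```

```text
(0.547, -0.305, 0.081) [209.15119866 269.78247111]
(0.551, -0.256, 0.084) [222.10389428 257.74555537]
(0.4573, -0.2534, 0.084) [195.84583543 243.13240445]
(0.6454, -0.2593, 0.084) [250.31952436 273.74705518]
(0.547, -0.305, 0.254) [202.09093853 221.1548056 ]
```

View pics/s2.png

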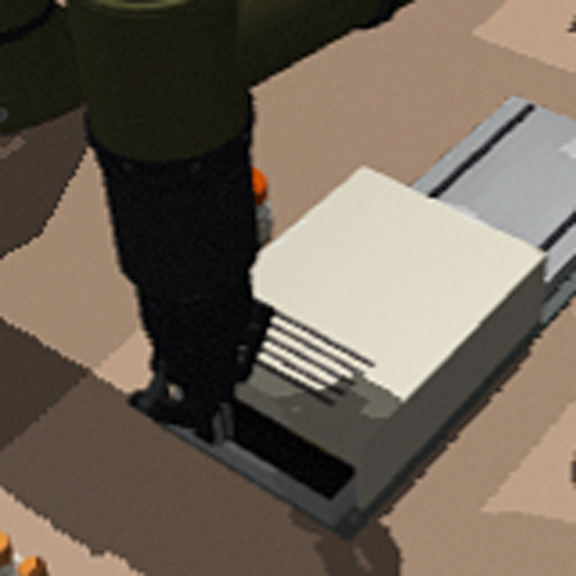

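The projection agrees with the picture: the finger is centred before the end plate. Lowering and pushing.

carry_out(
  motion=[
    [0,0,1.4,0,0,0],
    [0,-1,1.4,0,0,0],
    [0,-2,1.4,0,0,0],
    [0,-3,1.4,0,0,0],
    [0,-4,1.4,0,0,0],
  ],
)

```text
time: 2.8
tcp_pos: [0.5492, -0.2621, 0.2452]
orientation: [0.001, 1.0, -0.015, 0.002]
force: [0.3, -3.1, 1.1]
width: 0.0001
grasp_force: 1.6
```

carry_out(
  motion=[
    [0,-1.5,0,0,0,0],
    [0,-3,0,0,0,0],
    [0,-4.5,0,0,0,0],
    [0,-6,0,0,0,0],
    [0,-7.5,0,0,0,0],
  ],
)

```text
time: 3.22
tcp_pos: [0.5516, -0.187, 0.2451]
orientation: [0.001, 1.0, -0.015, 0.002]
force: [1.9, -3.5, 0.5]
width: 0.0001
grasp_force: 1.8
```

carry_out(
  motion=[
    [0,-1.5,0.2,0,0,0],
    [0,-3,0.4,0,0,0],
    [0,-4.5,0.4,0,0,0],
    [0,-6,0.4,0,0,0],
    [0,-7.5,0.4,0,0,0],
  ],
)

```text
time: 3.63
tcp_pos: [0.5536, -0.112, 0.2407]
orientation: [0.001, 1.0, -0.015, 0.002]
force: [2.3, -2.8, -1.0]
width: -0.0001
grasp_force: 1.8
```

carry_out(
  motion=[
    [0,-1,0,0,0,0],
    [0,-2,0,0,0,0],
    [0,-3,0,0,0,0],
    [0,-3.5,0,0,0,0],
    [0,-4,0,0,0,0],
  ],
)

```text
time: 4.05
tcp_pos: [0.5545, -0.0726, 0.2389]
orientation: [0.0, 1.0, -0.015, 0.0]
force: [0.2, -2.4, 2.1]
width: -0.0002
grasp_force: 1.4
```

carry_out(
  motion=[
    [0,-0.3,0,0,0,0],
    [0,-0.6,0,0,0,0],
    [0,-0.9,0,0,0,0],
    [0,-1.2,0,0,0,0],
    [0,-1.5,0,0,0,0],
  ],
)

```text
time: 4.47
tcp_pos: [0.555, -0.0581, 0.2385]
orientation: [0.0, 1.0, -0.016, -0.0]
force: [0.2, -2.8, 2.1]
width: -0.0
grasp_force: 1.4
```

carry_out(
  motion=[
    [0,-0.2,0,0,0,0],
    [0,-0.4,0,0,0,0],
    [0,-0.6,0,0,0,0],
    [0,-0.6,0,0,0,0],
  ],
)

```text
time: 4.8
tcp_pos: [0.5552, -0.0525, 0.2386]
orientation: [0.001, 1.0, -0.016, -0.0]
force: [1.5, -5.9, 0.5]
width: 0.0003
grasp_force: 3.0
```

carry_out(
  motion=[
    [0,-0.2,0,0,0,0],
    [0,-0.3,0,0,0,0],
    [0,-0.4,0,0,0,0],
    [0,-0.4,0,0,0,0],
  ],
)

```text
time: 5.13
tcp_pos: [0.5552, -0.0512, 0.2387]
orientation: [0.004, 1.0, -0.016, -0.0]
force: [3.7, -19.8, -2.0]
width: -0.0
grasp_force: 10.0
```

The cover hit its stop (20 N). Backing off and rising to look.

carry_out(
  motion=[
    [0,1,0,0,0,0],
    [0,4,0,0,0,0],
    [0,6,-3,0,0,0],
    [0,7,-7,0,0,0],
    [-2,8,-11,0,0,0],
  ],
)

```text
time: 5.55
tcp_pos: [0.5353, -0.1272, 0.3447]
orientation: [-0.0, 1.0, -0.016, -0.002]
force: [0.5, 0.8, 1.1]
width: -0.0
grasp_force: 0.0
```

carry_out(
  motion=[
    [-2,2,-4,0,0,0],
    [-5,3,-7,0,0,0],
    [-5,3,-7,0,0,0],
    [-5,3,-7,0,0,0],
  ],
)

```text
time: 5.88
tcp_pos: [0.4825, -0.1555, 0.4188]
orientation: [-0.0, 1.0, -0.016, 0.004]
force: [0.6, 0.1, -0.8]
width: 0.0002
grasp_force: 0.0
```

```bash
python3 -c "
from h import *
c=cam('wrist');cv2.imwrite('pics/w1.png',c['image'][:,:,::-1]); print(c['K'],c['T'])
s=arm.read_state(); print(s['tcp_pos'],s['time'])
c=cam('top');cv2.imwrite('pics/t1.png',cv2.resize(c['image'][165:285,200:400],None,fx=4,fy=4,interpolation=cv2.INTER_CUBIC)[:,:,::-1])"
```

```text
[[312.95046906   0.         285.725511  ]
 [  0.         312.95046906 207.48203169]
 [  0.           0.           1.        ]] [[-0.0304684  -0.96225328 -0.27044465  0.55326256]
 [-0.99953516  0.02904219  0.00927472 -0.15757989]
 [-0.00107032  0.27060152 -0.96269085  0.3889338 ]
 [ 0.          0.          0.          1.        ]]
[ 0.48331099 -0.15489268  0.41604621] 5.9333
```

View pics/w1.png

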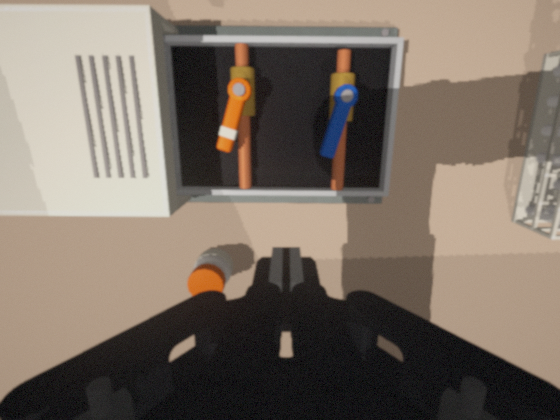

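The wrist view shows the cover fully open. The orange pivot is at (239,90) with its white band at (228,132), and the blue pivot is at (346,96). The orange handle is the valve nearest the deck.

```bash
python3 - <<'E'
from h import *
np.set_printoptions(precision=4,suppress=True)
c=cam("wrist"); 
L=ray(c,[(239,90),(229,132),(222,150),(346,96),(326,156),(168,38),(404,40),(387,196)],.05); print(L)
for n,i,j in(("orange",0,2),("blue",3,4)):
    d=L[j]-L[i]; a=np.arctan2(d[1],-d[0]); print(n,np.linalg.norm(d),"th box",a+.035*(1))
v=L[0]-L[3]; print("pivot dist",np.linalg.norm(v),"yaw",np.arctan2(-v[0],v[1]))
E
```

```text
[[ 0.5819 -0.11    0.05  ]
 [ 0.5413 -0.0967  0.05  ]
 [ 0.523  -0.0879  0.05  ]
 [ 0.573  -0.2173  0.05  ]
 [ 0.5135 -0.1976  0.05  ]
 [ 0.6309 -0.045   0.05  ]
 [ 0.6223 -0.2719  0.05  ]
 [ 0.4679 -0.2648  0.05  ]]
orange 0.06286349856267015 th box 0.3948856792053316
blue 0.06269318702537852 th box 0.35584008770464504
pivot dist 0.10767770290129304 yaw -0.08238429057927925
```

```bash
python3 -c "
from h import *
goal(.528,-.122,.16,-1.57)"
```

```text
row [ 4.31 -3.36  7.98] [4.000e-02 1.500e-01 8.823e+01] F [ 0.8  1.1 -0.9] t 6.0333 q [ 0.09 -0.2  -0.13 -0.   -1.65  1.45]
```

carry_out(
  motion=[
    [1,-1,1,0,0,7],
    [2,-2,2,0,0,14],
    [3,-3,4,0,0,21],
    [4.3,-3.3,6,0,0,28],
    [4.3,-3.3,8,0,0,35],
  ],
)

```text
time: 6.45
tcp_pos: [0.5293, -0.1219, 0.331]
orientation: [0.0, 0.948, -0.317, -0.002]
force: [-0.6, 0.2, -0.7]
width: 0.0
grasp_force: 0.0
```

carry_out(
  motion=[
    [0,0,0,0,0,7],
    [0,0,0,0,0,14],
    [0,0,0,0,0,21],
    [0,0,0,0,0,28],
    [0,0,0,0,0,35],
  ],
)

```text
time: 6.87
tcp_pos: [0.5282, -0.1226, 0.3322]
orientation: [0.001, 0.809, -0.588, -0.002]
force: [0.8, -0.7, 0.2]
width: 0.0004
grasp_force: 0.0
```

carry_out(
  motion=[
    [0,0,0,0,0,7],
    [0,0,0,0,0,14],
    [0,0,0,0,0,18],
    [0,0,0,0,0,18],
  ],
)

```text
time: 7.2
tcp_pos: [0.5281, -0.1227, 0.3324]
orientation: [0.001, 0.708, -0.706, -0.002]
force: [0.1, -0.2, -0.6]
width: -0.0
grasp_force: 0.0
```

```bash
python3 -c "
from h import *
goal(.528,-.122,.041,-1.57)
c=cam('wrist');cv2.imwrite('pics/w2.png',c['image'][:,:,::-1])"
```

```text
row [-0.07 -0.04 11.8 ] [0.23 0.01 0.09] F [ 0.1 -0.2 -0.6] t 7.2 q [ 0.14 -0.11 -0.19 -0.   -1.49 -0.14]
```

View pics/w2.png

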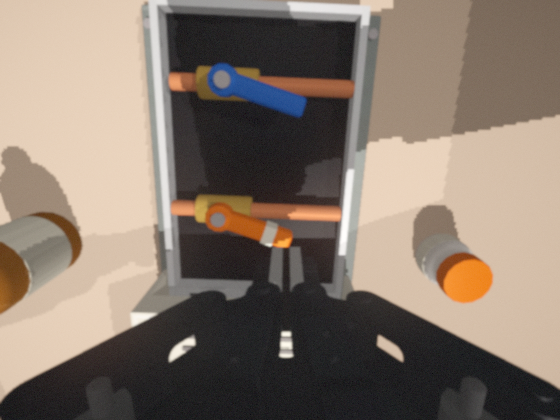

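From the new side, the orange pivot is at (217,219) and the band at (270,233); blue is at (222,80). I'll use this as a second view to check the position.

```bash
python3 -c "
from h import *
c=cam('wrist'); print(ray(c,[(217,219),(270,233),(291,238),(222,80),(304,105)],.05).round(4)); goal(.528,-.122,.041,-1.57)"
```

```text
[[ 0.5853 -0.1097  0.05  ]
 [ 0.5405 -0.0973  0.05  ]
 [ 0.5224 -0.0928  0.05  ]
 [ 0.5757 -0.2196  0.05  ]
 [ 0.5137 -0.2022  0.05  ]]
row [-0.09 -0.03 11.88] [0.17 0.   0.37] F [-0.6  0.1 -0.2] t 7.3 q [ 0.14 -0.11 -0.19 -0.   -1.49 -0.13]
```

carry_out(
  motion=[
    [0.5,0,3,0,0,0],
    [0.5,0,6,0,0,0],
    [0.5,0,9,0,0,0],
    [0.5,0,11.7,0,0,0],
    [0.5,0,11.8,0,0,0],
  ],
)

```text
time: 7.72
tcp_pos: [0.5256, -0.1281, 0.2099]
orientation: [0.003, 0.709, -0.705, -0.004]
force: [-1.0, 0.1, -0.9]
width: 0.0004
grasp_force: 0.0
```

```bash
python3 - <<'E'
from h import *
s=arm.read_state(); print(s["tcp_pos"],s["force"].round(1))
# waypoints: finger box half 11(y) x 15(x); support distance toward handle
P=np.array([.5835,-.110])
for ph in np.r_[.3:1.65:.15]:
    d=np.array([-np.cos(ph),np.sin(ph)]);t=np.array([np.sin(ph),np.cos(ph)])
    r=.045-.005*(ph-.3)/1.3
    q=P+r*d-(8+11*t[1]+13*t[0]*1.0)/1000*t
    w=q-s["tcp_pos"][:2]; print(round(ph,2),q.round(4),"tool cm",(-w[1]*100).round(2),(-w[0]*100).round(2))
E
```

```text
[ 0.52563731 -0.12805143  0.20987807] [-1.   0.1 -0.9]
0.3 [ 0.5339 -0.1181] tool cm -1.0 -0.83
0.45 [ 0.5333 -0.1119] tool cm -1.62 -0.76
0.6 [ 0.5335 -0.1054] tool cm -2.27 -0.79
0.75 [ 0.5349 -0.0987] tool cm -2.93 -0.92
0.9 [ 0.5374 -0.0921] tool cm -3.59 -1.17
1.05 [ 0.5411 -0.0858] tool cm -4.23 -1.54
1.2 [ 0.546 -0.08 ] tool cm -4.8 -2.03
1.35 [ 0.552  -0.0751] tool cm -5.3 -2.64
1.5 [ 0.559  -0.0713] tool cm -5.68 -3.33
```

carry_out(
  motion=[
    [-0.6,-0.6,-0.3,0,0,0],
    [-1,-0.8,-0.3,0,0,0],
    [-1.6,-0.8,-0.3,0,0,0],
    [-2.3,-0.8,-0.3,0,0,0],
    [-2.9,-0.9,-0.3,0,0,0],
  ],
)

```text
time: 8.13
tcp_pos: [0.5377, -0.099, 0.2234]
orientation: [-0.001, 0.709, -0.705, 0.002]
force: [0.4, -4.4, 5.8]
width: 0.0
grasp_force: 2.6
```

carry_out(
  motion=[
    [-0.7,-0.25,0,0,0,0],
    [-1.3,-0.6,0,0,0,0],
    [-1.9,-1.1,0,0,0,0],
    [-2.4,-1.7,0,0,0,0],
    [-2.7,-2.2,0,0,0,0],
  ],
)

```text
time: 8.55
tcp_pos: [0.5593, -0.0716, 0.2233]
orientation: [-0.001, 0.709, -0.705, 0.002]
force: [-3.5, -0.9, 8.2]
width: -0.0
grasp_force: 4.1
```

```bash
python3 -c "
from h import *
goal(.563,-.070,.04,-1.57)
c=cam('wrist');cv2.imwrite('pics/w3.png',c['image'][:,:,::-1])
c=cam('top');cv2.imwrite('pics/t3.png',c['image'][:,:,::-1])"
```

```text
row [-0.16 -0.37  0.99] [-0.19 -0.06  0.26] F [-3.5 -0.9  8.2] t 8.55 q [ 0.23 -0.   -0.29  0.   -1.28 -0.22]
```

View pics/w3.png

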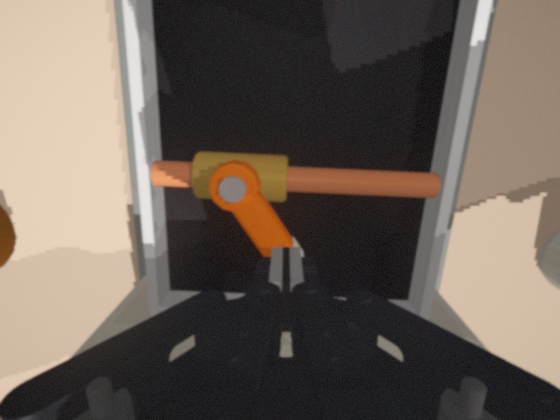

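The finger's tip rode up onto the bar: its height is 50 mm with 8 N upward. The handle, with pivot at (233,188) and end near (285,245), is only part-turned. I'll lift, re-measure and go lower beside it.

carry_out(
  motion=[
    [0,0,-2,0,0,0],
    [1,2,-5,0,0,0],
    [1.5,3,-8,0,0,0],
    [1.5,3,-8,0,0,0],
    [1.5,3,-8,0,0,0],
  ],
)

```text
time: 9.07
tcp_pos: [0.5287, -0.087, 0.3041]
orientation: [-0.003, 0.709, -0.705, 0.002]
force: [0.9, 0.2, -0.9]
width: 0.0002
grasp_force: 0.0
```

```bash
python3 -c "
from h import *
goal(.528,-.088,.08,-1.57)
c=cam('wrist');im=c['image'];cv2.imwrite('pics/w4.png',im[:,:,::-1])
h=cv2.cvtColor(im,cv2.COLOR_RGB2HSV)
m=((h[...,0]<13)&(h[...,1]>225)&(h[...,2]>170)).astype(np.uint8)
k,l,st,ce=cv2.connectedComponentsWithStats(m)
for i in range(1,k):
    if st[i,4]>40: print(st[i],ce[i],ray(c,ce[i],.05).round(4))
"
```

```text
row [0.1  0.11 5.07] [-0.41  0.06  0.22] F [ 0.9  0.2 -0.9] t 9.0667 q [ 0.21 -0.12 -0.26  0.   -1.43 -0.21]
```

View pics/w4.png

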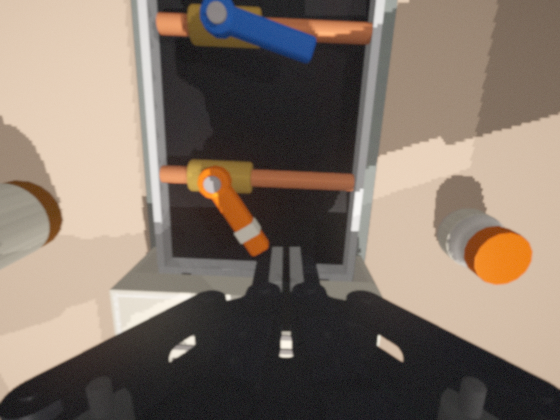

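```bash
python3 -c "
from h import *
c=cam('wrist'); L=ray(c,[(212,183),(247,232),(260,252)],.05); print(L.round(4))
d=L[2]-L[0]; ph=np.arctan2(d[1],-d[0]); print(ph,np.linalg.norm(d))
P=np.array([.584,-.110])
for p in np.r_[ph,ph:1.65:.15,1.63]:
    d=np.array([-np.cos(p),np.sin(p)]);t=np.array([np.sin(p),np.cos(p)])
    q=P+.045*d-(8+11*t[1]+13*t[0])/1000*t; print(round(p,2),q.round(4))
goal(.528,-.088,.032,-1.57)
"
```

```text
[[ 0.583  -0.111   0.05  ]
 [ 0.5588 -0.0735  0.05  ]
 [ 0.5493 -0.0572  0.05  ]]
1.0112773968904192 0.06349078355160291
1.01 [ 0.539  -0.0851]
1.01 [ 0.539  -0.0851]
1.16 [ 0.5438 -0.0784]
1.31 [ 0.5498 -0.0725]
1.46 [ 0.5571 -0.0677]
1.61 [ 0.5653 -0.0642]
1.63 [ 0.5664 -0.0639]
row [0.12 0.06 9.51] [-0.07  0.04  0.22] F [-0.2 -0.6 -0.2] t 9.1667 q [ 0.21 -0.12 -0.26 -0.   -1.43 -0.21]
```

Handle angle is now about 1.0 rad in the world frame. Descending beside it, lower this time.

carry_out(
  motion=[
    [0.1,0.4,3,0,0,0],
    [0.1,0.4,6,0,0,0],
    [0.1,0.4,8,0,0,0],
    [0.1,0.4,9.5,0,0,0],
    [0.1,0.4,9.5,0,0,0],
  ],
)

```text
time: 9.58
tcp_pos: [0.5231, -0.0881, 0.2]
orientation: [0.003, 0.708, -0.706, -0.003]
force: [-0.8, 0.4, -0.2]
width: -0.0
grasp_force: 0.0
```

carry_out(
  motion=[
    [0,-0.5,0,0,0,0],
    [-0.2,-1,0,0,0,0],
    [-0.5,-1.5,0,0,0,0],
  ],
)

```text
time: 9.83
tcp_pos: [0.5407, -0.0831, 0.2065]
orientation: [-0.001, 0.709, -0.706, 0.001]
force: [-0.1, -1.0, 0.3]
width: -0.0
grasp_force: 1.6
```

carry_out(
  motion=[
    [-0.4,-0.3,0,0,0,0],
    [-0.8,-0.7,0,0,0,0],
    [-1.1,-1.1,0,0,0,0],
    [-1.4,-1.5,0,0,0,0],
    [-1.6,-1.9,0,0,0,0],
  ],
)

```text
time: 10.25
tcp_pos: [0.5588, -0.0669, 0.2049]
orientation: [0.0, 0.709, -0.706, -0.0]
force: [-2.7, -1.7, 0.9]
width: 0.0002
grasp_force: 1.4
```

carry_out(
  motion=[
    [-0.1,-0.25,0,0,0,0],
    [-0.2,-0.5,0,0,0,0],
    [-0.2,-0.6,0,0,0,0],
    [-0.2,-0.6,0,0,0,0],
  ],
)

```text
time: 10.58
tcp_pos: [0.5646, -0.065, 0.2048]
orientation: [-0.0, 0.709, -0.706, -0.0]
force: [-2.9, 0.0, 1.7]
width: 0.0002
grasp_force: 1.3
```

Still turning freely at 3 N; continuing along +x to the stop.

carry_out(
  motion=[
    [0,-0.2,0,0,0,0],
    [0,-0.3,0,0,0,0],
    [0,-0.4,0,0,0,0],
    [0,-0.4,0,0,0,0],
  ],
)

```text
time: 10.92
tcp_pos: [0.5666, -0.065, 0.2045]
orientation: [0.003, 0.708, -0.706, -0.003]
force: [-18.4, 3.2, 9.4]
width: -0.0004
grasp_force: 9.2
```

Stop reached (18 N). Backing off, lifting and checking.

carry_out(
  motion=[
    [0,0.6,0,0,0,0],
    [0.2,2,0,0,0,0],
    [0.4,3,-2,0,0,0],
    [0.5,3,-6,0,0,0],
    [1,3,-10,0,0,0],
  ],
)

```text
time: 11.33
tcp_pos: [0.5379, -0.075, 0.3053]
orientation: [0.0, 0.709, -0.705, -0.0]
force: [1.3, -0.7, 0.9]
width: 0.0003
grasp_force: 0.0
```

carry_out(
  motion=[
    [-1,3,-4,0,0,0],
    [-1,5,-8,0,0,0],
    [-1,5,-8,0,0,0],
    [-1,5,-8,0,0,0],
  ],
)

```text
time: 11.67
tcp_pos: [0.4879, -0.0656, 0.3909]
orientation: [-0.005, 0.709, -0.705, 0.004]
force: [1.5, 0.4, 0.3]
width: -0.0002
grasp_force: 0.0
```

```bash
python3 -c "
from h import *
print(arm.read_state()['time'],arm.read_state()['tcp_pos'])
c=cam('wrist');cv2.imwrite('pics/w5.png',c['image'][:,:,::-1])
c=cam('scene');cv2.imwrite('pics/s5.png',c['image'][:,:,::-1])"
```

```text
11.6667 [ 0.48785067 -0.06558182  0.39094995]
```

View pics/w5.png

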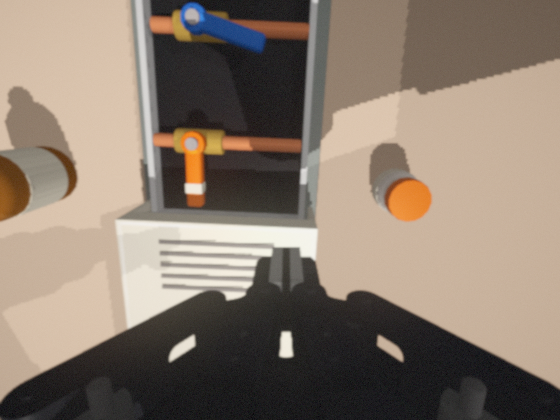

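The orange handle points along the box's +y, from (194,144) to (196,203). The cover is open, the blue handle unmoved, and the bottle and jar are standing.

```bash
python3 -c "
from h import *
c=cam('wrist'); L=ray(c,[(194,144),(195.5,188),(193,15),(264,45)],.05)
W=ray(c,[(150,205),(149,10),(128,207),(317,219)],.05)
d=L[1]-L[0]; print('orange',np.arctan2(d[1],-d[0])-.035); d=L[3]-L[2]; print('blue',np.arctan2(d[1],-d[0])-.035)
e=ray(c,[(120,219),(316,229)],.084); print('cover edge',e.round(3))
print(L.round(4)); v=L[0]-L[2]; print(np.arctan2(v[1],-v[0])-.035)"
```

```text
orange 1.5771637648919248
blue 0.3287666578533792
cover edge [[ 0.641 -0.045  0.084]
 [ 0.462 -0.036  0.084]]
[[ 0.5781 -0.11    0.05  ]
 [ 0.5799 -0.0667  0.05  ]
 [ 0.5707 -0.2197  0.05  ]
 [ 0.5096 -0.1964  0.05  ]]
1.6033991121614235
```

```bash
python3 -c "
from station import arm
print(arm.job_done())"
```

```text
the job is handed in; nothing more can be done
None
```

The cover was pushed to its stop and left open, and the orange handle was turned to its stop (measured about 1.57 rad). The blue handle, bottle and jar show no movement in the last wrist picture. I did not re-check the rack and tub, which the arm never came near. The job was handed in at about 12 s.

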